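# Unlock the lapping crank and present the shackle

### The arm

A 7-joint arm with a two-finger parallel gripper is mounted at the origin on the work surface. World frame = base frame: x ahead of the robot, y to its left, z up, the work surface at z = 0. Lengths are in m, angles in rad, forces in N, time in s.
With the tool pointing down it reaches from about 0.425 to 0.825 m from the base axis. Payload 3.6 kg.
Tool frame: the origin (TCP) lies between the finger pads; the fingertips stand 8 mm ahead of it and the grasp point (between the pads) lies 11 mm behind it; z points along the fingers, y is the direction in which the jaws open and shut (so a half turn about z gives the same grasp; the last joint's range is limited). The gripper opens to 93 mm and grips with 3 to 60 N. Pads are 15 mm wide; open, the fingers measure 128 mm over their backs; the gripper's body (75 mm by 188 mm) begins 65 mm behind the grasp point.
Start: joints at [-1.141, 0.615, -0.013, 1.423, 0.008, 1.103, -0.04], TCP at [0.286, 0.584, 0.227] pointing down, gripper open.
Joint ranges: [-3.12, 3.12], [-0.3, 2.06], [-1.34, 1.32], [0.26, 2.42], [-1.36, 4.5], [0.01, 1.98], [-2.84, 2.84]. Speed limits (rad/s): [2.79, 2.79, 3.14, 3.14, 3.14, 3.14, 3.14].

### API

Orientations are given as a unit quaternion [x, y, z, w].
In Python, from cell import arm gives the robot as it stands.
- The arm moves only by the shell command python3 -m handwheel 'ROWS'. ROWS is JSON, a list of rows, each a list of 7 numbers: the turn, a rotation vector about the tool's x, y, z in units of 90 degrees (1.0 is 90 degrees), then the shift along the tool's x, y, z in units of 30 cm (1.0 is 30 cm), then the opening, from -1 (shut) to 1 (fully open). A call has 1 to 20 rows; each row is the pose to reach, as a shift and turn from the pose measured when the call began, along the tool's axes at that moment; what a row does not reach only later rows make up. A row lasts 1/12 s, in which the tool goes at most 41.7 mm and 7.16 degrees, less where a joint would pass 70% of its speed; a pose out of reach is approached as far as the arm can. A call with a number of a shift or a turn outside -1 to 1 is refused whole. A call with a gripper value outside its range is refused whole. The fingers move at their own pace and stop on an object; the grip force is fixed at half the most. Time passes only in rows, so rows that repeat a pose let the fingers close. It gives the time, the measured TCP pose, the force and the opening at its end, in the units of the state.
- arm.state(): the state, without advancing time (a new reading comes with each control period).
- arm.capture(name): name is "side" or "top"; returns the picture (420x560x3 uint8, blue, green, red); there is no depth.
- arm.calibration(name): a dict with "vfov" (degrees; the focal length in pixels is half the picture's height over the tangent of half this angle, whatever the lens; pixels are square), "cx", "cy" (the principal point, pixels), "extrinsics" (4x4, takes a point from camera to world coordinates). Camera axes: x right, y up, looking along -z (the intrinsics and any distortion apply to the point x, -y, -z); pixel columns grow to the right and rows downward; lengths in m; the calibration is good to about 2 mm. A picture is of the moment at which its call begins. calibration takes no time and is no camera call.
- arm.hand_in(): hands the job in, once; it reports no verdict.
The state is a dict: "t": time; "joint_positions": joint angles; "qd": joint speeds; "effort": joint torques, N m; "tool_pos": TCP position; "eef_rot": TCP orientation; "wrist_force": force on the tool from outside, world axes, zero at the start; "moment": the same for the moment, N m; "finger_gap": opening from 0.0 (shut) to 1.0 (fully open).
Only numpy, scipy, OpenCV 4.12 (cv2) and the standard library are available. Lean on these libraries where they do the work, as an engineer would, in place of code of your own. Each camera call takes 0.05 s, during which the arm holds its last target. There are 200 camera calls.

### The job

Unlock the lapping crank: turn the lock dial clockwise, click by click, until its white stripe clicks home at the yellow index mark, and leave it there. Then pull the blue shackle straight up out of the lock and carry it over to the red tray to present it: finish still holding it in the gripper, upright and still, above the middle of the tray with its legs at least 10 cm above the worktop. Do not force the shackle while the dial is off the mark, leave the crank parked, and leave the valve plate, reed stop, seat gauge and dressing stone where they are.

Things in the scene. Friction and masses are not known exactly. Their poses are not given: they have to be found in the camera images.
- stand: Fixed green lock block, 110 (x) x 200 (y) x 45 mm high; origin at the centre of its underside, z up. In its frame: upright dial axis at x 0, y -45 mm; shackle at x 0, y +41 mm; on the +x side a cast iron lapping plate (220 mm wide, 35 mm high, centre x 175, y 41 mm) bearing the slotted ring and crank, whose upright wooden handle at x 255, y 41 mm is 148 mm high.
- dial (a joint): Dial angle (rad), positive anticlockwise from above. 0: its white stripe and rim notch point along the block's +y at the index; only there (within about 0.1) can the shackle's lug pass up. Starts one to three clicks off, at 0.4 to 1.3, so turn clockwise. A sprung pin clicks every 0.419 rad, one exactly at 0; about 0.1 N m to turn; let go near a click, it settles there. Stops at -0.35 and 1.75.
- dial_grip (a point): On the dial axis at the middle of the black bar grip, 130 mm above the worktop. Bar 14 mm thick (x), 44 mm long (y), 36 mm high (112 to 148 mm above the worktop), on a thin stem over a dark steel disc 94 mm wide, top at 67 mm. Turns with the dial: the white-marked end is +y, which at joint 0 is the block's +y.
- shackle_grip (a point): Centre of the shackle's blue cross bar: 12 mm thick (x), 70 mm long (y), 16 mm high, at first 92 mm above the worktop along the block's y. The shackle is a loose staple of 0.2 to 0.35 kg; its feet end 72 mm below this point. Pulled straight up, the feet leave their holes at a height of 117 mm, clear the dial disc at 140 mm, the dial grip and crank handle at 225 mm.
- crank (a joint): Angle (rad) of the crank with its ring and red locking tongue, 0 = parked with the tongue between the shackle's legs; stiff to turn.
- tray: Open red tray, 120 x 120 mm, 25 mm high, fixed on the worktop at the +y side; origin at the centre of its underside.
- valve_plate: Ground steel valve plate with four holes, 90 x 90 x 8 mm, loose; origin at the centre of its underside. Bystander.
- reed_stop: Blued reed stop, 70 x 22 x 9 mm, loose; origin at the centre of its underside. Bystander.
- seat_gauge: Brass seat gauge, 48 mm across, 60 mm high, standing loose; origin at the centre of its underside. Bystander.
- dressing_stone: Grey dressing stone, 100 x 40 x 25 mm, loose; origin at the centre of its underside. Bystander.
- shackle: The shackle: origin midway between the undersides of its feet, z up to the bar. Two 10 mm square legs at y +-30 mm stand 25 mm deep in loose holes, astride the crank's red tongue (top 56 mm above the worktop). A brass lug on the leg nearest the dial sits 3 mm under the dial disc.
- index (a point): Index mark: between two yellow pads on top of the block (45 mm high), either side of the shackle leg nearest the dial. The dial's white stripe must point at it from the dial axis, 56 mm away.
Not all that is in view belongs to the job. Leave any green look-alike of the shackle alone.

How it is judged:
On the way, in this order (a step that is already met when the one before it is completed fails the run):
1. the dial clicks home at the index mark, the shackle still seated (value of joint dial between -0.09 and 0.09 rad and velocity of joint dial between -0.1 and 0.1 rad/s and height (world z) of shackle_grip below 0.105 m), for 0.3 s.
2. the shackle is pulled up out of the lock (height (world z) of shackle_grip above 0.135 m and contact force between the fingers and shackle above 1 N), for 0.1 s.
At the end, for the whole second after the job is handed in: Dial within 0.09 rad of index, crank within 0.1 rad of parked; shackle held by the fingers, tilt below 0.25 rad, below 0.03 m/s, bar centre within 45 mm of the tray centre (horizontally) and 167 to 400 mm above the worktop; bystanders within 30 mm of their start (value of joint dial between -0.09 and 0.09 rad and horizontal distance between shackle_grip and tray below 0.045 m and height (world z) of shackle_grip between 0.167 and 0.4 m and angle between shackle_grip's own z axis and vertical below 0.25 rad and contact force between the fingers and shackle above 1 N and linear speed of shackle below 0.03 m/s and value of joint crank between -0.1 and 0.1 rad and distance of each of valve_plate, reed_stop, seat_gauge, dressing_stone from where it was at the start of the episode below 0.03 m); the arm keeps its last pose, push and grip.
It fails at once if the shackle is forced up more than 15 mm with the dial off the mark (height (world z) of shackle_grip above 0.107 m and (value of joint dial above 0.25 rad or value of joint dial below -0.25 rad)).
It fails at once if the crank is turned from its parked position (value of joint crank above 0.15 rad or value of joint crank below -0.15 rad).
It fails at once if a bystander is pushed more than 30 mm away (distance of any of valve_plate, reed_stop, seat_gauge, dressing_stone from where it was at the start of the episode above 0.03 m).
It also fails if it takes over 61 s, if anything falls off the work surface, if the arm or the gripper's body presses on something with over 40 N, if the wrist force passes 120 N, or if a joint passes its speed limit or range.

## Working session

There is one attempt and no reset: what is moved stays moved. The work goes in short steps, Python scripts to look and compute and a shell command to move; the robot and the scene stay as the last step left them, time stands still between calls to the robot, and variables do not carry over. Pictures are saved under pics/ and viewed, about 8 in all and at most 12, crops included, and the job is handed in when it is done.

```bash
mkdir -p pics; cat > h.py <<'E'
import numpy as np, cv2
from cell import arm
from scipy.spatial.transform import Rotation as R
def snap(n,name):
    im=arm.capture(n); cv2.imwrite('pics/'+name+'.png',im); return im
def ray(cal,u,v):
    f=210/np.tan(np.radians(cal['vfov'])/2); E=np.array(cal['extrinsics'])
    d=np.array([(u-cal['cx'])/f,-(v-cal['cy'])/f,-1.]); return E[:3,3],E[:3,:3]@d
def plane(cal,u,v,z):
    o,d=ray(cal,u,v); return o+d*(z-o[2])/d[2]
def proj(cal,p):
    f=210/np.tan(np.radians(cal['vfov'])/2); E=np.array(cal['extrinsics'])
    q=E[:3,:3].T@(np.array(p)-E[:3,3]); return cal['cx']-f*q[0]/q[2],cal['cy']+f*q[1]/q[2]
E
python3 - <<'E'
from h import *
a=snap('top','t0'); b=snap('side','s0')
for n in('top','side'):print(n,{k:np.round(v,3).tolist() if not isinstance(v,str) else v for k,v in arm.calibration(n).items()})
s=arm.state();print(s)
print(R.from_quat(s['eef_rot']).as_matrix().round(3))
E
```

```text
top {'vfov': 42.661, 'cx': 280.062, 'cy': 210.608, 'extrinsics': [[0.011, 0.998, -0.057, 0.459], [-1.0, 0.012, 0.003, -0.019], [0.003, 0.057, 0.998, 1.522], [0.0, 0.0, 0.0, 1.0]]}
side {'vfov': 48.045, 'cx': 281.65, 'cy': 212.073, 'extrinsics': [[0.688, 0.361, -0.63, -0.249], [-0.726, 0.365, -0.583, -0.776], [0.019, 0.858, 0.513, 0.765], [0.0, 0.0, 0.0, 1.0]]}
{'t': 0.1, 'joint_positions': array([-1.14152677,  0.61583715, -0.01264649,  1.42472917,  0.00811158,
        1.10337313, -0.04040049]), 'qd': array([ 0.00132082, -0.00129812,  0.00140063, -0.00517339, -0.00108014,
        0.00130578, -0.00012899]), 'effort': array([ 1.39226609e-03, -4.60040510e+01,  2.09927992e-01, -1.66243011e+01,
       -6.11809641e-02,  1.69921800e-02,  1.05795900e-04]), 'tool_pos': array([0.28577576, 0.58304619, 0.22559053]), 'eef_rot': array([ 2.25871249e-01,  9.74156487e-01, -1.12096684e-03, -2.49236982e-04]), 'wrist_force': array([-0.57668142, -0.53145266,  0.53568319]), 'moment': array([ 0.02791975, -0.02831544,  0.01325037]), 'finger_gap': 1.0003087938260173}
[[-0.898  0.44  -0.001]
 [ 0.44   0.898 -0.002]
 [-0.    -0.002 -1.   ]]
```

View pics/t0.png

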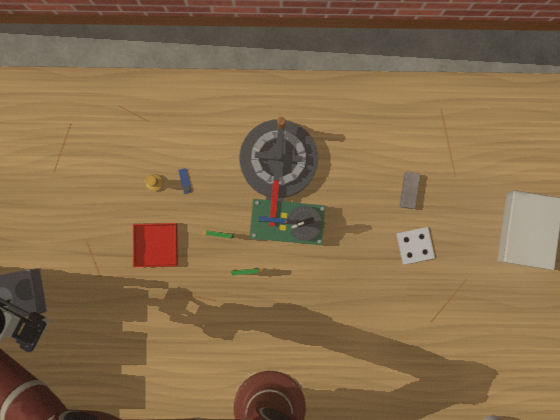

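View pics/s0.png

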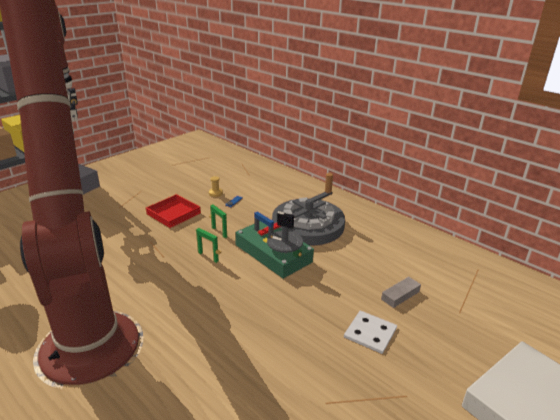

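The top view shows the lock block at (288,222) and the dial at (305,223). The blue bar astride the red tongue at (272,220) is the shackle. The other candidates are blue (185,181), the reed stop lying flat, and green (219,234) and (245,271), which are look-alikes. The tray is at (155,245). Next I'll measure and take a crop to confirm.

```bash
python3 - <<'E'
from h import *
a=cv2.imread('pics/t0.png'); c=arm.calibration('top')
hsv=cv2.cvtColor(a,cv2.COLOR_BGR2HSV)
def big(m,x0,y0,x1,y1):
    k=np.zeros_like(m);k[y0:y1,x0:x1]=m[y0:y1,x0:x1]
    return k
def rect(m,z,n):
    p=cv2.findNonZero(m); r=cv2.minAreaRect(p); b=cv2.boxPoints(r)
    w=np.array([plane(c,u,v,z)[:2] for u,v in b]); print(n,'px',np.round(r[0],1),'ctr',w.mean(0).round(4),'edges',[(np.linalg.norm(w[(i+1)%4]-w[i]).round(3),np.degrees(np.arctan2(*(w[(i+1)%4]-w[i])[::-1])).round(1)) for i in (0,1)])
g=big(cv2.inRange(hsv,(60,80,20),(95,255,200)),240,190,335,255); g=cv2.morphologyEx(g,cv2.MORPH_OPEN,np.ones((3,3)))
rect(g,.045,'block')
bl=big(cv2.inRange(hsv,(100,120,30),(130,255,255)),245,205,305,235); rect(bl,.100,'bar')
rt=big(cv2.inRange(hsv,(0,150,60),(6,255,255))|cv2.inRange(hsv,(172,150,60),(180,255,255)),120,210,190,280); rect(rt,.02,'tray')
ye=big(cv2.inRange(hsv,(22,120,120),(35,255,255)),245,195,330,250); rect(ye,.047,'pads')
wh=big(cv2.inRange(hsv,(0,0,150),(180,90,255)),285,205,325,240); print(cv2.findNonZero(wh)[:,0].tolist())
cr=cv2.resize(a[190:256,235:340],None,fx=7,fy=7,interpolation=cv2.INTER_CUBIC);cv2.imwrite('pics/c0.png',cr)
E
```

```text
block px [289.5 204.5] ctr [ 0.5608 -0.0494] edges [(np.float64(0.036), np.float64(-89.3)), (np.float64(0.008), np.float64(-179.4))]
bar px [272.  219.2] ctr [ 0.5176 -0.0023] edges [(np.float64(0.01), np.float64(-4.4)), (np.float64(0.064), np.float64(-94.5))]
tray px [155.  244.5] ctr [0.4466 0.3237] edges [(np.float64(0.12), np.float64(1.6)), (np.float64(0.123), np.float64(-89.3))]
pads px [282.6 221.3] ctr [ 0.5142 -0.0309] edges [(np.float64(0.047), np.float64(-4.1)), (np.float64(0.017), np.float64(-94.1))]
[[302, 222], [299, 223], [300, 223], [301, 223], [302, 223], [303, 223], [298, 224], [299, 224], [300, 224], [293, 225], [294, 225], [295, 225], [296, 225], [292, 226], [293, 226], [294, 226], [295, 226], [296, 226], [292, 227], [293, 227], [294, 227]]
```

View pics/c0.png

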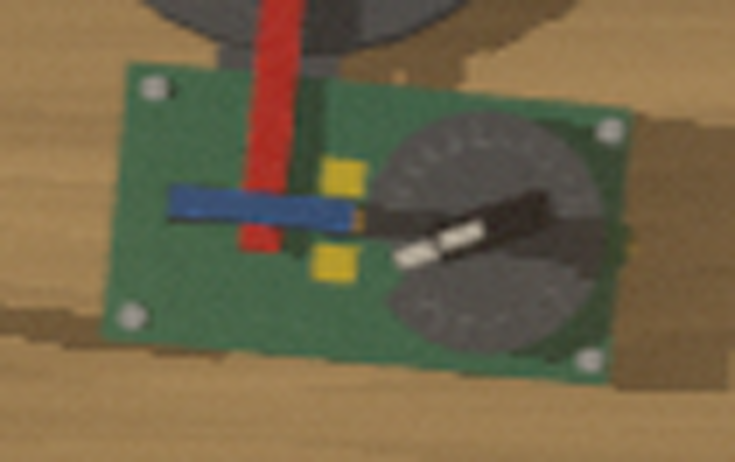

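The crop confirms the blue bar at crop (260,208), astride the red tongue, with its lug beside the yellow pads at (343,177) and (333,264). The white stripe points left and down, so it is anticlockwise by about one click. Next is the geometry and the move numbers.

```bash
cat >> h.py <<'E'
def go(target,jawdeg):
    """turn about tool z (units) and shift (units) to a tool-down pose"""
    s=arm.state(); M=R.from_quat(s['eef_rot']); m=M.as_matrix()
    y=np.array([np.cos(np.radians(jawdeg)),np.sin(np.radians(jawdeg)),0]); z=np.array([0,0,-1.])
    best=min((R.from_matrix(np.c_[np.cross(sg*y,z),sg*y,z]) for sg in(1,-1)),key=lambda T:(M.inv()*T).magnitude())
    print('t',round(s['t'],2),'pos',s['tool_pos'].round(4),'jaw',np.degrees(np.arctan2(m[1,1],m[0,1])).round(2),'F',s['wrist_force'].round(1),'gap',round(s['finger_gap'],3),'q7',round(s['joint_positions'][6],2))
    print('turn',((M.inv()*best).as_rotvec()/(np.pi/2)).round(4),'shift',(m.T@(np.array(target)-s['tool_pos'])/.3).round(4))
E
python3 - <<'E'
from h import *
c=arm.calibration('top')
P=lambda u,v,z:plane(c,235+u/7,190+v/7,z)
k=np.array([P(u,v,.045) for u,v in((128,62),(632,108),(610,384),(104,338))])
print('block',k.mean(0).round(4),np.degrees(np.arctan2(*((k[0]+k[3]-k[1]-k[2])[[1,0]]))).round(2))
d=P(487,232,.067);e=P(400,259,.067);print('disc',d.round(4),'stripe',np.degrees(np.arctan2(*(e-d)[[1,0]])).round(1))
e1=P(448,242,.148);e2=P(546,207,.148);print('grip',((e1+e2)/2).round(4),np.degrees(np.arctan2(*(e1-e2)[[1,0]])).round(1))
a=np.radians(85.5);dr=np.array([np.cos(a),np.sin(a)])
print('from bar: dial',np.array([.5176,-.0023])-.086*dr,'from block: dial',k.mean(0)[:2]-.045*dr,'bar',k.mean(0)[:2]+.041*dr)
# bar in side view: triangulate
b=cv2.imread('pics/s0.png');cs=arm.calibration('side');h=cv2.cvtColor(b,cv2.COLOR_BGR2HSV)
m=cv2.inRange(h,(100,120,30),(130,255,255));q=np.zeros_like(m);q[205:240,245:290]=m[205:240,245:290]
print('side blue mean',cv2.findNonZero(q)[:,0].mean(0),'pred',proj(cs,[.5176,-.0023,.092]))
go([.512,-.088,.2256],19.5)
E
```

```text
block [ 0.5131 -0.0448  0.045 ] 85.46
disc [ 0.5092 -0.0903  0.067 ] stripe 107.9
grip [ 0.5092 -0.09    0.148 ] 110.3
from bar: dial [ 0.51085252 -0.08803489] from block: dial [ 0.50955231 -0.08964583] bar [ 0.5162998  -0.00391094]
side blue mean [263.44247788 218.98230088] pred (np.float64(264.3240292802973), np.float64(219.08980100171868))
t 0.1 pos [0.2858 0.583  0.2256] jaw 63.89 F [-0.6 -0.5  0.5] gap 1.0 q7 -0.04
turn [-0.0014  0.0006  0.4932] shift [-1.6615 -1.6767  0.0039]
```

```bash
python3 -m handwheel '[[0,0,0.25,-0.83,-0.84,0,1],[0,0,0.25,-0.83,-0.84,0,1],[0,0,0.25,-0.83,-0.84,0,1],[0,0,0.25,-0.83,-0.84,0,1],[0,0,0.25,-0.83,-0.84,0,1],[0,0,0.25,-0.83,-0.84,0,1],[0,0,0.25,-0.83,-0.84,0,1],[0,0,0.25,-0.83,-0.84,0,1],[0,0,0.25,-0.83,-0.84,0,1],[0,0,0.25,-0.83,-0.84,0,1],[0,0,0.25,-0.83,-0.84,0,1],[0,0,0.25,-0.83,-0.84,0,1]]'; python3 -c "
from h import *
go([.5095,-.0895,.2256],19.8)"
```

```text
t: 1.1
tool_pos: [0.398, 0.2483, 0.2261]
eef_rot: [0.411, 0.912, -0.001, -0.0]
wrist_force: [-0.0, 0.1, -0.1]
finger_gap: 1.001
t 1.1 pos [0.398  0.2483 0.2261] jaw 41.48 F [-0.   0.1 -0.1] gap 1.001 q7 0.18
turn [-1.300e-03  2.000e-04  2.409e-01] shift [-1.09   -0.4673  0.0024]
```

```bash
python3 -m handwheel '[[0,0,0.24,-1,-0.43,0,1],[0,0,0.24,-1,-0.43,0,1],[0,0,0.24,-1,-0.43,0,1],[0,0,0.24,-1,-0.43,0,1],[0,0,0.24,-1,-0.43,0,1],[0,0,0.24,-1,-0.43,0,1],[0,0,0.24,-1,-0.43,0,1],[0,0,0.24,-1,-0.43,0,1],[0,0,0.24,-1,-0.43,0,1],[0,0,0.24,-1,-0.43,0,1],[0,0,0.24,-1,-0.43,0,1]]'; python3 -c "
from h import *
go([.5095,-.0895,.119],19.8)"
```

```text
t: 2.02
tool_pos: [0.5001, -0.0592, 0.2258]
eef_rot: [0.573, 0.82, -0.001, -0.001]
wrist_force: [-0.1, 0.2, 0.0]
finger_gap: 1.003
t 2.02 pos [ 0.5001 -0.0592  0.2258] jaw 20.08 F [-0.1  0.2  0. ] gap 1.003 q7 0.58
turn [-0.0015 -0.0008  0.0032] shift [-0.1061 -0.0045  0.3557]
```

```bash
python3 -m handwheel '[[0,0,0.003,-0.106,-0.005,0,1],[0,0,0.003,-0.106,-0.005,0,1],[0,0,0.003,-0.106,-0.005,0.1,1],[0,0,0.003,-0.106,-0.005,0.2,1],[0,0,0.003,-0.106,-0.005,0.3,1],[0,0,0.003,-0.106,-0.005,0.355,1],[0,0,0.003,-0.106,-0.005,0.355,1],[0,0,0.003,-0.106,-0.005,0.355,1]]'; python3 -c "
from h import *
go([.5095,-.0895,.119],19.8); snap('side','s1')
a=cv2.imread('pics/s1.png');cv2.imwrite('pics/s1c.png',cv2.resize(a[130:290,170:380],None,fx=3.5,fy=3.5))"
```

```text
t: 2.68
tool_pos: [0.5091, -0.0871, 0.1188]
eef_rot: [0.573, 0.819, -0.001, -0.002]
wrist_force: [0.6, 0.8, 0.3]
finger_gap: 1.004
t 2.68 pos [ 0.5091 -0.0871  0.1188] jaw 20.01 F [0.6 0.8 0.3] gap 1.004 q7 0.7
turn [-0.0024 -0.002   0.0023] shift [-0.0079 -0.0014 -0.0007]
```

View pics/s1c.png

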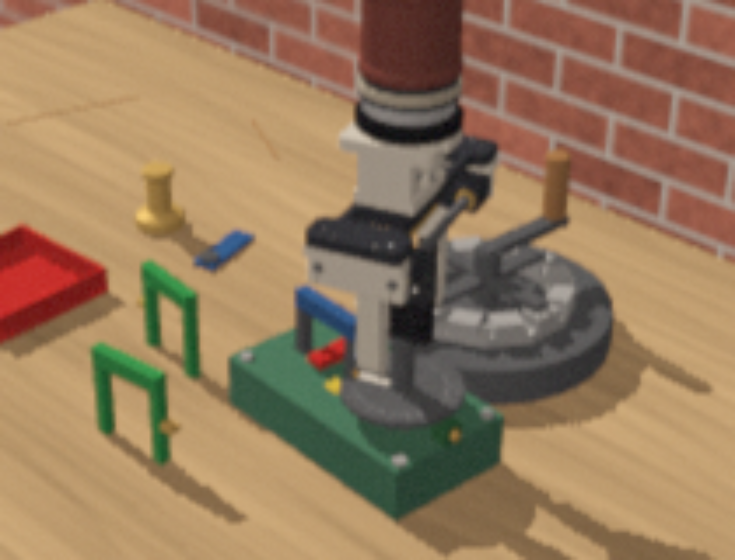

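The fingers straddle the black grip at crop (410,300), clear of the shackle. I'll close on it.

```bash
python3 -m handwheel '[[0,0,0,-0.007,0,0,1],[0,0,0,-0.007,0,0,1],[0,0,0,-0.007,0,0,-1],[0,0,0,-0.007,0,0,-1],[0,0,0,-0.007,0,0,-1],[0,0,0,-0.007,0,0,-1],[0,0,0,-0.007,0,0,-1],[0,0,0,-0.007,0,0,-1],[0,0,0,-0.007,0,0,-1],[0,0,0,-0.007,0,0,-1]]'; python3 -c "
from h import *
go([.5095,-.0895,.119],-4.5)"
```

```text
t: 3.57
tool_pos: [0.5107, -0.0899, 0.1198]
eef_rot: [0.574, 0.819, -0.0, -0.001]
wrist_force: [0.5, 0.3, 0.5]
finger_gap: 0.479
t 3.57 pos [ 0.5107 -0.0899  0.1198] jaw 19.96 F [0.5 0.3 0.5] gap 0.479 q7 0.7
turn [-0.0011 -0.0008  0.2718] shift [ 0.0026 -0.0034  0.0027]
```

```bash
python3 -m handwheel '[[0,0,0,0,-0.002,0,-1],[0,0,0,0,-0.002,0,-1],[0,0,0,0,-0.002,0,-1],[0,0,0,0,-0.002,0,-1],[0,0,0,0,-0.002,0,-1],[0,0,0,0,-0.002,0,-1],[0,0,0,0,-0.002,0,-1],[0,0,0,0,-0.002,0,-1],[0,0,0,0,-0.002,0,-1],[0,0,0,0,-0.002,0,-1]]'; python3 -c "
from h import *
go([.5095,-.0895,.119],-4.5)"
```

```text
t: 4.4
tool_pos: [0.5113, -0.0897, 0.1199]
eef_rot: [0.574, 0.819, 0.001, -0.0]
wrist_force: [4.1, 1.1, -4.2]
finger_gap: 0.171
t 4.4 pos [ 0.5113 -0.0897  0.1199] jaw 19.99 F [ 4.1  1.1 -4.2] gap 0.171 q7 0.7
turn [ 0.0004 -0.0006  0.2721] shift [ 0.0027 -0.0054  0.0031]
```

```bash
python3 -m handwheel '[[0,0,0,0,0,0,-1],[0,0,0,0,0,0,-1],[0,0,0,0,0,0,-1],[0,0,0.03,0,0,0,-1],[0,0,0.06,0,0,0,-1],[0,0,0.09,0,0,0,-1],[0,0,0.12,0,0,0,-1],[0,0,0.15,0,0,0,-1],[0,0,0.18,0,0,0,-1],[0,0,0.21,0,0,0,-1],[0,0,0.24,0,0,0,-1],[0,0,0.272,0,0,0,-1],[0,0,0.272,0,0,0,-1],[0,0,0.272,0,0,0,-1],[0,0,0.272,0,0,0,-1],[0,0,0.272,0,0,0,-1],[0,0,0.272,0,0,0,-1]]'; python3 -c "
from h import *
go([.5095,-.0895,.119],-4.5);print(arm.state()['moment'])"
```

```text
t: 5.82
tool_pos: [0.5105, -0.0898, 0.1199]
eef_rot: [0.734, 0.679, 0.0, -0.001]
wrist_force: [1.0, 0.7, -0.8]
finger_gap: 0.166
t 5.82 pos [ 0.5105 -0.0898  0.1199] jaw -4.47 F [ 1.   0.7 -0.8] gap 0.166 q7 0.38
turn [-0.0008 -0.0008  0.0003] shift [ 0.0008 -0.0034  0.0029]
[0.0720913  0.06889529 0.07096192]
```

```bash
python3 -m handwheel '[[0,0,0,0,0,0,1],[0,0,0,0,0,0,1],[0,0,0,0,0,0,1],[0,0,0,0,0,0,1],[0,0,0,0,0,0,1],[0,0,0,0,0,0,1],[0,0,0,0,0,0,1],[0,0,0,0,0,0,1],[0,0,0,0,0,0,1],[0,0,0,0,0,-0.1,1],[0,0,0,0,0,-0.2,1],[0,0,0,0,0,-0.3,1],[0,0,0,0,0,-0.37,1],[0,0,0,-0.2,0,-0.37,1],[0,0,0,-0.4,0,-0.37,1],[0,0,0,-0.6,0,-0.37,1],[0,0,0,-0.6,0,-0.37,1],[0,0,0,-0.6,0,-0.37,1]]'; python3 -c "
from h import *
go([.517,-.0032,.23],-4.5)
a=snap('top','t2');cv2.imwrite('pics/t2c.png',cv2.resize(a[190:256,235:340],None,fx=7,fy=7,interpolation=cv2.INTER_CUBIC))"
```

```text
t: 7.32
tool_pos: [0.4938, -0.2775, 0.2313]
eef_rot: [0.737, 0.675, -0.002, 0.001]
wrist_force: [0.7, -0.3, -0.1]
finger_gap: 1.0
t 7.32 pos [ 0.4938 -0.2775  0.2313] jaw -5.02 F [ 0.7 -0.3 -0.1] gap 1.0 q7 0.64
turn [-0.0008  0.0032 -0.0057] shift [ 9.176e-01 -3.100e-03 -4.000e-04]
```

View pics/t2c.png

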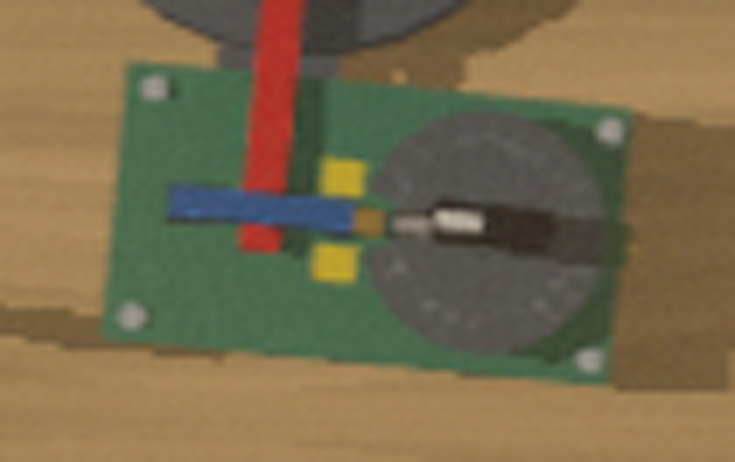

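The stripe at crop (410,223)–(460,220) now lines up with the shackle bar and points between the pads. The brass lug shows in the notch at (370,222), so the dial is home. Next I'll go above the shackle.

```bash
python3 -m handwheel '[[0,0,-0.006,0.2,-0.003,0,1],[0,0,-0.006,0.3,-0.003,0,1],[0,0,-0.006,0.42,-0.003,0,1],[0,0,-0.006,0.54,-0.003,0,1],[0,0,-0.006,0.66,-0.003,0,1],[0,0,-0.006,0.78,-0.003,0,1],[0,0,-0.006,0.88,-0.003,0,1],[0,0,-0.006,0.918,-0.003,0,1],[0,0,-0.006,0.918,-0.003,0,1],[0,0,-0.006,0.918,-0.003,0,1],[0,0,-0.006,0.918,-0.003,0,1]]'; python3 -c "
from h import *
go([.517,-.0032,.083],-4.5)"
```

```text
t: 8.28
tool_pos: [0.5171, -0.0058, 0.2299]
eef_rot: [0.736, 0.677, -0.003, 0.002]
wrist_force: [-0.5, -0.9, 0.9]
finger_gap: 0.998
t 8.28 pos [ 0.5171 -0.0058  0.2299] jaw -4.75 F [-0.5 -0.9  0.9] gap 0.998 q7 0.12
turn [-0.0008  0.0042 -0.0027] shift [ 1.190e-02 -4.000e-04  4.896e-01]
```

```bash
python3 -m handwheel '[[0,0.004,-0.003,0.01,0,0.08,0.6],[0,0.004,-0.003,0.01,0,0.16,0.6],[0,0.004,-0.003,0.01,0,0.24,0.6],[0,0.004,-0.003,0.01,0,0.32,0.6],[0,0.004,-0.003,0.01,0,0.4,0.6],[0,0.004,-0.003,0.01,0,0.46,0.6],[0,0.004,-0.003,0.01,0,0.49,0.6],[0,0.004,-0.003,0.01,0,0.49,0.6],[0,0.004,-0.003,0.01,0,0.49,0.6]]'; python3 -c "
from h import *
go([.517,-.0032,.083],-4.5)"
```

```text
t: 9.03
tool_pos: [0.5173, -0.0055, 0.0832]
eef_rot: [0.735, 0.678, -0.001, 0.0]
wrist_force: [0.5, 0.5, 0.3]
finger_gap: 0.801
t 9.03 pos [ 0.5173 -0.0055  0.0832] jaw -4.63 F [0.5 0.5 0.3] gap 0.801 q7 0.24
turn [-0.0005  0.0007 -0.0014] shift [ 0.0074 -0.0017  0.0006]
```

```bash
python3 -m handwheel '[[0,0,0,0.007,-0.001,0,-1],[0,0,0,0.007,-0.001,0,-1],[0,0,0,0.007,-0.001,0,-1],[0,0,0,0.007,-0.001,0,-1],[0,0,0,0.007,-0.001,0,-1],[0,0,0,0.007,-0.001,0,-1],[0,0,0,0.007,-0.001,0,-1],[0,0,0,0.007,-0.001,0,-1],[0,0,0,0.007,-0.001,0,-1],[0,0,0,0.007,-0.001,0,-1],[0,0,0,0.007,-0.001,0,-1],[0,0,0,0.007,-0.001,0,-1],[0,0,0,0.007,-0.001,0,-1],[0,0,0,0.007,-0.001,0,-1],[0,0,0,0.007,-0.001,0,-1],[0,0,0,0.007,-0.001,0,-1],[0,0,0,0.007,-0.001,0,-1],[0,0,0,0.007,-0.001,0,-1]]'; python3 -c "
from h import *
go([.517,-.0032,.24],-4.5)"
```

```text
t: 10.53
tool_pos: [0.5172, -0.0033, 0.0832]
eef_rot: [0.735, 0.678, -0.001, 0.0]
wrist_force: [0.2, -0.4, 0.2]
finger_gap: 0.127
t 10.53 pos [ 0.5172 -0.0033  0.0832] jaw -4.63 F [ 0.2 -0.4  0.2] gap 0.127 q7 0.24
turn [-0.0006  0.0007 -0.0014] shift [-2.000e-04 -1.100e-03 -5.228e-01]
```

```bash
python3 -m handwheel '[[0,0,0,0,0,-0.01,-1],[0,0,0,0,0,-0.02,-1],[0,0,0,0,0,-0.03,-1],[0,0,0,0,0,-0.04,-1],[0,0,0,0,0,-0.05,-1],[0,0,0,0,0,-0.06,-1],[0,0,0,0,0,-0.06,-1],[0,0,0,0,0,-0.06,-1]]'; python3 -c "
from h import *
go([.517,-.0032,.24],-4.5)"
```

```text
t: 11.2
tool_pos: [0.5173, -0.0033, 0.1014]
eef_rot: [0.735, 0.678, -0.001, 0.0]
wrist_force: [-1.4, -0.4, -1.1]
finger_gap: 0.124
t 11.2 pos [ 0.5173 -0.0033  0.1014] jaw -4.62 F [-1.4 -0.4 -1.1] gap 0.124 q7 0.22
turn [-0.0002  0.0007 -0.0014] shift [-3.000e-04 -1.300e-03 -4.619e-01]
```

```bash
python3 -m handwheel '[[0,0,0,0,0,-0.02,-1],[0,0,0,0,0,-0.04,-1],[0,0,0,0,0,-0.06,-1],[0,0,0,0,0,-0.08,-1],[0,0,0,0,0,-0.1,-1],[0,0,0,0,0,-0.13,-1],[0,0,0,0,0,-0.16,-1],[0,0,0,0,0,-0.2,-1],[0,0,0,0,0,-0.25,-1],[0,0,0,0,0,-0.3,-1],[0,0,0,0,0,-0.35,-1],[0,0,0,0,0,-0.4,-1],[0,0,0,0,0,-0.45,-1],[0,0,0,0,0,-0.5,-1],[0,0,0,0,0,-0.53,-1],[0,0,0,0,0,-0.53,-1],[0,0,0,0,0,-0.53,-1]]'; python3 -c "
from h import *
go([.447,.3237,.26],-4.5)
s=snap('side','s3');cv2.imwrite('pics/s3c.png',cv2.resize(s[90:290,130:390],None,fx=3,fy=3))"
```

```text
t: 12.62
tool_pos: [0.5173, -0.0031, 0.2607]
eef_rot: [0.735, 0.678, -0.0, 0.0]
wrist_force: [0.6, -0.6, -1.7]
finger_gap: 0.126
t 12.62 pos [ 0.5173 -0.0031  0.2607] jaw -4.62 F [ 0.6 -0.6 -1.7] gap 0.126 q7 0.1
turn [ 0.0001  0.0005 -0.0013] shift [ 1.067  -0.3213  0.0013]
```

View pics/s3c.png

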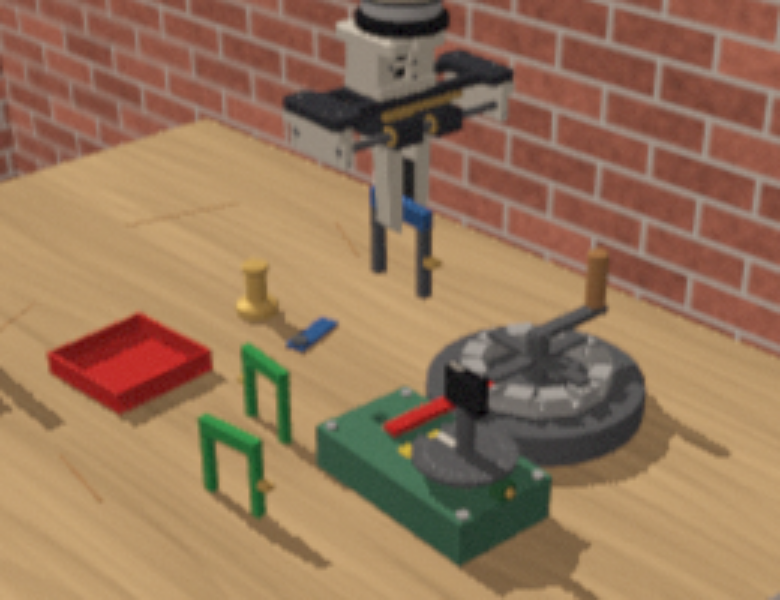

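The shackle is held upright at crop (400,240), well clear, and the block and crank are undisturbed. Next I carry it to the tray.

```bash
python3 -m handwheel '[[0,0,0,0.03,-0.009,0,-1],[0,0,0,0.08,-0.024,0,-1],[0,0,0,0.15,-0.045,0,-1],[0,0,0,0.23,-0.069,0,-1],[0,0,0,0.31,-0.093,0,-1],[0,0,0,0.39,-0.117,0,-1],[0,0,0,0.47,-0.141,0,-1],[0,0,0,0.55,-0.165,0,-1],[0,0,0,0.63,-0.19,0,-1],[0,0,0,0.71,-0.214,0,-1],[0,0,0,0.79,-0.238,0,-1],[0,0,0,0.86,-0.26,0,-1],[0,0,0,0.92,-0.28,0,-1],[0,0,0,0.96,-0.295,0,-1],[0,0,0,0.99,-0.3,0,-1],[0,0,0,0.99,-0.3,0,-1],[0,0,0,0.99,-0.3,0,-1]]'; python3 -c "
from h import *
go([.447,.3237,.26],-4.5)"
```

```text
t: 14.08
tool_pos: [0.4511, 0.2996, 0.2594]
eef_rot: [0.735, 0.678, -0.002, 0.0]
wrist_force: [0.2, -0.3, -1.4]
finger_gap: 0.125
t 14.08 pos [0.4511 0.2996 0.2594] jaw -4.64 F [ 0.2 -0.3 -1.4] gap 0.125 q7 -0.51
turn [-0.0011  0.0016 -0.0015] shift [ 0.079  -0.0201 -0.0022]
```

```bash
python3 -m handwheel '[[0,0,0,0.03,-0.008,0,-1],[0,0,0,0.06,-0.015,0,-1],[0,0,0,0.079,-0.02,0,-1],[0,0,0,0.079,-0.02,0,-1],[0,0,0,0.079,-0.02,0,-1],[0,0,0,0.079,-0.02,0,-1],[0,0,0,0.079,-0.02,0,-1],[0,0,0,0.079,-0.02,0,-1],[0,0,0,0.079,-0.02,0,-1],[0,0,0,0.079,-0.02,0,-1],[0,0,0,0.079,-0.02,0,-1],[0,0,0,0.079,-0.02,0,-1]]'; python3 -c "
from h import *
go([.447,.3237,.26],-4.5); print(abs(arm.state()['qd']).max())
s=snap('side','s4');t=snap('top','t4')
A=cv2.resize(s[90:290,100:370],(540,400));B=cv2.resize(t[130:280,110:345],(626,400))[:,:]
cv2.imwrite('pics/f.png',cv2.resize(np.hstack([A,B]),(800,274)))
cv2.imwrite('pics/f.png',np.vstack([cv2.resize(s[100:280,130:370],(400,300)),cv2.resize(t[130:280,120:340],(440,300))[:,:400]]))"
```

```text
t: 15.08
tool_pos: [0.447, 0.3237, 0.2594]
eef_rot: [0.735, 0.678, -0.001, 0.0]
wrist_force: [-0.1, -0.1, -2.0]
finger_gap: 0.126
t 15.08 pos [0.447  0.3237 0.2594] jaw -4.64 F [-0.1 -0.1 -2. ] gap 0.126 q7 -0.55
turn [-0.0011  0.0015 -0.0015] shift [ 0.0001 -0.0001 -0.0021]
0.0025716542020510222
```

View pics/f.png

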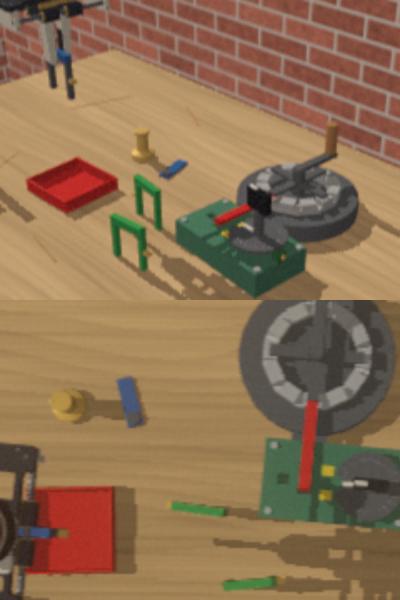

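The shackle hangs upright at (62,72) in the side half, and the dial stripe still points at the index. In the top half the bar looks offset from the tray, which is consistent with parallax at 27 cm height. I'm handing in.

```bash
python3 -c "
from h import *
t=cv2.imread('pics/t4.png');h=cv2.cvtColor(t,cv2.COLOR_BGR2HSV);m=cv2.inRange(h,(100,120,30),(130,255,255));k=np.zeros_like(m);k[225:275,110:160]=m[225:275,110:160]
p=cv2.findNonZero(k)
if p is not None: print(plane(arm.calibration('top'),*p[:,0].mean(0),.277).round(3))
print(arm.hand_in())"
```

```text
[0.445 0.303 0.277]
the job is handed in; nothing more can be done
None
```

I turned the dial one click clockwise to the index, pulled the blue shackle straight up and carried it over the red tray. I handed in at about 15 s of the 61 s allowed, still holding it. The hand-in gave no verdict.

Last checks:
- **Dial:** after I released it, an enlarged top view showed the stripe on the index with the lug visible in the notch. It still looked aligned in the final picture.
- **Shackle position:** the gripper's TCP is at (0.447, 0.324), against a measured tray centre of (0.447, 0.324). The bar centre is about 0.268 m above the worktop, so the legs are about 0.196 m up.
- **Grip:** the fingers are stopped on the bar at about 12 mm, with a steady downward load of about 2 N. The arm is still and the shackle looked upright in the side view.
- **Crank and bystanders:** the crank, reed stop and seat gauge looked unmoved in the final crops. The valve plate and dressing stone lay outside those crops, so I did not check them again; the arm never went near them.

One check differed. The visible blue pixels put the bar at (0.445, 0.303), 21 mm off in y. The gripper hides part of the bar in that view, which explains the difference, and it is still inside the 45 mm limit.

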